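# Draw a footstool joint tight with a drift

## Robot

A 6-joint arm with a two-finger parallel gripper is mounted at the origin on the work surface. World frame = base frame: x ahead of the robot, y to its left, z up, the work surface at z = 0. Lengths are in mm, angles in rad, forces in N, time in s.
With the tool pointing down it reaches from about 350 to 975 mm from the base axis. Payload 7.1 kg.
Tool frame: the origin (TCP) lies midway between the tips of the shut fingers; the grasp point (between the pads) lies pinch_z behind it (pinch_z is the distance from the TCP to the grasp point, in mm); z points along the fingers, y is the line along which they close (so a half turn about z gives the same grasp; the last joint's range is limited). The gripper opens to 88 mm and grips with 3 to 60 N. Pads are 20 mm wide; open, the fingers measure 115 mm over their backs; the gripper's body (75 mm by 178 mm) begins 61 mm behind the grasp point.
Start: joints at [-1.323, 0.423, 1.63, -0, 1.089, -0.019], TCP at [164.797, -602.865, 222.675] pointing down, gripper open.
Joint ranges: [-3, 3], [-0.9, 2.11], [0.09, 2.58], [-1.31, 4.45], [0.11, 2.69], [-2.54, 2.54]. Speed limits (rad/s): [2.39, 2.39, 3.01, 3.14, 3.14, 3.14].

## Interface

Orientations are given as a rotation vector (axis times angle).
In Python, from workcell import get_obs, get_image, close_job, pinch_z gives the robot as it stands.
- The arm moves only by the tool jog_arm, never from a script. Its argument "commands" is a list of rows, each a list of 3 entries, a list of its own where there are three numbers: the gripper command: -1 is shut, 1 is fully open, values between are in proportion, then the shift along the tool's x, y, z as a fraction of full scale, then the turn, a rotation vector about the tool's x, y, z as a fraction of full scale. In form: [[gripper, [tx, ty, tz], [rx, ry, rz]], ...]. A call has 1 to 10 rows; each row shifts and turns the commanded pose from where the row before left it, along the tool's axes as they then stand; what a row does not reach is not made up. Full scale, the value 1, is 0.1 m for a shift and 45 degrees for a turn. A row lasts 1/10 s, in which the tool goes at most 50 mm and 8.59 degrees, less where a joint would pass 70% of its speed; a pose out of reach is approached as far as the arm can. A call with a number of a shift or a turn outside -1 to 1 is refused whole. A call with a gripper value outside its range is refused whole. The fingers move at their own pace and stop on an object; the grip force is fixed at half the most. Time passes only in rows, so rows that do not move let the fingers close. It gives the time, the measured TCP pose, the force, the opening and the grip force at its end, in the units of the state.
- get_obs(): the state, without advancing time (a new reading comes with each control period).
- get_image(name): name is "scene" or "side" or "wrist"; returns a dict with "image" (480x640x3 uint8, blue, green, red), "z_map" (480x640 float32, mm along the optical axis (not along the pixel's ray), 0 where there is no reading), "intrinsics" (3x3 intrinsics, pixels), "k1" (the pictures are not rectified: a ray, as slopes to the right and down, at radius r is drawn at 1 + k1 r^2 times it, then the intrinsics apply), "eye" and "orientation" of the camera in the world; the wrist camera has in their place "mount" (4x4, takes a point from camera to tool coordinates, whose origin is the TCP and whose axes are the flange's). Camera axes: x right, y down, z forward; pixel columns grow to the right and rows downward; lengths in mm; the calibration is good to about 2 mm. A picture is of the moment at which its call begins: read the wrist's pose just before it.
- close_job(): hands the job in; it is judged then, once.
The state is a dict: "t": time; "qpos": joint angles; "qvel": joint speeds; "joint_torque": joint torques, N m; "ee_pos": TCP position; "orientation": TCP orientation; "ft_force": force on the tool from outside, world axes, zero at the start; "moment": the same for the moment, N m; "width": finger opening in mm; "grasp_force": force on a finger pad.
Only numpy, scipy, OpenCV 4.12 (cv2) and the standard library are available. Lean on these libraries where they do the work, as an engineer would, in place of code of your own. Each camera call takes 0.05 s, during which the arm holds its last target. There are 200 camera calls.

## Task

The drift (orange handle, tapered steel pin) is stowed handle-first in the tool rack: draw it out by its steel pin, lay it down on the cork mat and let go, then take it again by the handle so that the pin points forward. Push the pin through the hole in the dark stool leg, which pulls the pale rail into the leg, until the handle's brass end meets the leg and the gap between rail and leg is closed, and leave it there. Let the drift move the rail, not the gripper or arm, and leave the scraper, the yellow tin and the mallet where they are.

Things in the scene. Friction and masses are not known exactly. Their poses are not given: they have to be found in the camera images.
- drift: Loose drift, 200 mm, 220 g: square orange handle 34 x 34 x 100 mm (front 10 mm brass), steel pin 100 mm long on the same axis, 20 mm thick for 30 mm, then tapering evenly to 6 mm at the tip. Origin on its underside below the shoulder, where the pin begins; x to the tip, z up; axis 17 mm above the underside. Starts on the bench in either rack bay, handle inside, about 70 mm of pin sticking out.
- drift_grip (a point): Centre of the drift's handle, on the axis, 50 mm behind the shoulder. Axes as the drift.
- drift_pin (a point): Point on the axis of the steel pin, 35 mm behind the tip (13 mm thick there), where it can be gripped while in the rack. Axes as the drift.
- drift_tip (a point): Tip of the steel pin, on the axis. Axes as the drift.
- drift_shoulder (a point): Centre of the front face of the brass ferrule, where the pin begins, on the axis.
- rack: Fixed wooden rack 240 mm wide (x), 140 mm deep, 60 mm high with a closed roof. Origin on the bench at the middle of its mouth; y points straight out of the mouth. Two bays at x = -60 and +60 mm, each 56 mm wide, 48 mm high, 132 mm deep, floored by the bench.
- mat: Fixed cork mat, 200 x 200 mm, 3 mm thick, origin at the centre of its underside.
- leg: Fixed footstool leg, dark wood, 60 mm square, 150 mm high, a white line on its top above the hole's axis, held upright on a plywood base (15 mm thick, 15 mm out from the front face, y -50 to +250 mm). Origin on the bench below the hole's mouth in the front face; x points into the leg along the hole, the rail lies to +y, z up.
- leg_hole (a point): Centre of the mouth of the 22 mm hole in the leg's front face, 100 mm above the bench; x points into the hole. The hole goes through the leg (60 mm); the rail's tenon crosses it from 18 to 42 mm depth.
- rail (a joint): Gap between rail shoulder and leg, m: 0 closed, starts 0.007 to 0.009. The rail slides along the leg's y with about 4 N friction and stays where left. Its tenon's 22 mm hole is centred gap + 1.2 mm to +y of the leg's hole, so the pin's full thickness draws the gap under 1 mm; a tip aimed half that offset to +y finds the common opening.
- rail_shoulder (a point): Centre of the pale rail's shoulder; the rail is 40 mm thick, 160 mm long, 70 mm high, centred 100 mm above the bench, lying along the leg's +y.
- scraper_mid (a point): Bystander: scraper 185 mm long with blue handle and flat steel blade in the rack's other bay; this point lies where blade and handle meet, 12 mm up.
- wax: Bystander: yellow tin, 80 mm across, 45 mm high; origin at its foot.
- mallet: Bystander: wooden mallet, about 300 mm long, lying; origin at the handle's middle, on the bench.
Not all that is in view belongs to the job. Leave any purple look-alike of the drift alone.

How it is judged (in metres and radians):
On the way, in this order (a step that is already met when the one before it is completed fails the run):
1. the drift lies still on the cork mat (handle centre over the mat), let go (x of drift_grip in the frame of mat between -0.1 and 0.1 m and y of drift_grip in the frame of mat between -0.1 and 0.1 m and height (world z) of drift_grip below 0.03 m and linear speed of drift below 0.02 m/s and contact force between the fingers and drift below 0.05 N), for 0.2 s.
2. the drift is held by its handle, lifted off the mat (distance between the grasp point and drift_grip below 0.055 m and height (world z) of drift_grip above 0.045 m and contact force between the fingers and drift above 0.5 N), for 0.1 s.
3. the pin's tip is inside the leg's hole while the gap is still open (over 5 mm) (x of drift_tip in the frame of leg_hole between 0.005 and 0.06 m and y of drift_tip in the frame of leg_hole between -0.011 and 0.011 m and z of drift_tip in the frame of leg_hole between -0.011 and 0.011 m and value of joint rail above 0.005 m), for 0.02 s.
At the end, for the whole second after the job is handed in: The gap between rail and leg is under 2 mm; the drift is through the leg, its shoulder within 12 mm of the hole's mouth, in line with the hole within 0.2 rad, released and at rest (value of joint rail below 0.002 m and distance between drift_shoulder and leg_hole below 0.012 m and x of drift_tip in the frame of leg_hole above 0.085 m and angle between the x axis of drift and the x axis of leg, either way round below 0.2 rad and linear speed of drift below 0.02 m/s and contact force between the fingers and drift below 0.05 N); the robot touches nothing.
It fails at once if the gripper or arm pushes the rail (over 2 N) (contact force between any of the fingers, the arm and rail above 2 N).
It fails at once if a bystander is moved by more than 40 mm (distance of any of scraper_mid, wax, mallet from where it was at the start of the episode above 0.04 m).
It also fails if it takes over 69 s, if anything falls off the work surface, if the arm or the gripper's body presses on something with over 40 N, if the wrist force passes 120 N, or if a joint passes its speed limit or range.

## Working session

There is one attempt and no reset: what is moved stays moved. The work goes in short steps, Python scripts to look and compute and a tool call to move; the robot and the scene stay as the last step left them, time stands still between calls to the robot, and variables do not carry over. Pictures are saved under pics/ and viewed, at most 10 in all, crops included, and the job is handed in when it is done.

Besides the shell and the picture viewer there is one more tool, called after "Emit:" by a JSON object that holds its "method" and its "body". jog_arm: Moves the arm, as the interface text tells. Its arguments: {"type":"object","properties":{"commands":{"type":"array","items":{"type":"array"}}},"required":["commands"]}

```bash
mkdir -p pics
cat > h.py <<'E'
import numpy as np,cv2,pickle
from scipy.spatial.transform import Rotation as R
from workcell import get_obs,get_image,pinch_z
def snap(n,f):
    o=get_obs(); d=get_image(n); cv2.imwrite('pics/%s.png'%f,d['image']); d['obs']=o
    pickle.dump(d,open('pics/%s.pkl'%f,'wb')); return d
def load(f): return pickle.load(open('pics/%s.pkl'%f,'rb'))
def pose(d):
    if 'eye' in d:
        q=np.array(d['orientation'],float)
        Rm=q if q.shape==(3,3) else R.from_rotvec(q).as_matrix()
        return Rm,np.array(d['eye'],float)
    o=d['obs'];Rt=R.from_rotvec(o['orientation']).as_matrix();M=np.array(d['mount'])
    return Rt@M[:3,:3],Rt@M[:3,3]+np.array(o['ee_pos'])
def ray(d,u,v):
    K=np.array(d['intrinsics']);k=float(d['k1'])
    x,y=(u-K[0,2])/K[0,0],(v-K[1,2])/K[1,1]; a,b=x,y
    for _ in range(20):
        s=1+k*(a*a+b*b); a,b=x/s,y/s
    return np.array([a,b,1.])
def pt(d,u,v,z=None):
    """world point: from depth, or on the plane world z"""
    Rm,e=pose(d); r=Rm@ray(d,u,v)
    if z is None:
        p=d['z_map'][int(v)-1:int(v)+2,int(u)-1:int(u)+2]; p=p[p>0]; return e+r*np.median(p)
    return e+r*(z-e[2])/r[2]
def proj(d,P):
    Rm,e=pose(d);c=Rm.T@(np.array(P,float)-e);a,b=c[:2]/c[2];s=1+float(d['k1'])*(a*a+b*b);K=np.array(d['intrinsics'])
    return K[0,0]*a*s+K[0,2],K[1,1]*b*s+K[1,2]
E
python3 - <<'E'
from h import *
d=snap('scene','s1');e=snap('side','d1')
print(pinch_z if not callable(pinch_z) else pinch_z(),get_obs())
for x in(d,e):print(x['eye'],x['orientation'],x['intrinsics'],x['k1'])
E
```

```text
18.700000000000003 {'t': 0.1, 'qpos': array([-1.32299250e+00,  4.23763458e-01,  1.63062463e+00, -3.62396500e-05,
        1.08861252e+00, -1.90188659e-02]), 'qvel': array([ 2.37121796e-05, -3.07186517e-03, -1.09333911e-03,  3.49948480e-04,
       -2.15423688e-05, -6.93679629e-04]), 'joint_torque': array([ 4.00089466e-04, -5.45614707e+01, -2.74324107e+01,  6.45833812e-02,
        1.88314926e-02, -2.47249363e-05]), 'ee_pos': array([ 164.66939786, -602.38089687,  221.97569668]), 'orientation': array([-3.11228992e+00, -4.17722523e-01,  3.02392202e-04]), 'ft_force': array([0.18989373, 0.21002399, 0.08439819]), 'moment': array([0.01036892, 0.08096658, 0.03953688]), 'grasp_force': 0.0, 'width': 88.20614584769355}
[1180.74188203 -393.5057494   740.72758639] [-2.00409419 -1.130234    0.5551546 ] [[495.59561697   0.         321.59635988]
 [  0.         495.59561697 242.63936393]
 [  0.           0.           1.        ]] 0.04871111302168278
[  83.42274596 1074.36259783  903.30445442] [-0.46735087  2.64154179 -1.35357998] [[514.63156331   0.         312.09694514]
 [  0.         514.63156331 241.84328203]
 [  0.           0.           1.        ]] -0.12513197852179733
```

View pics/s1.png

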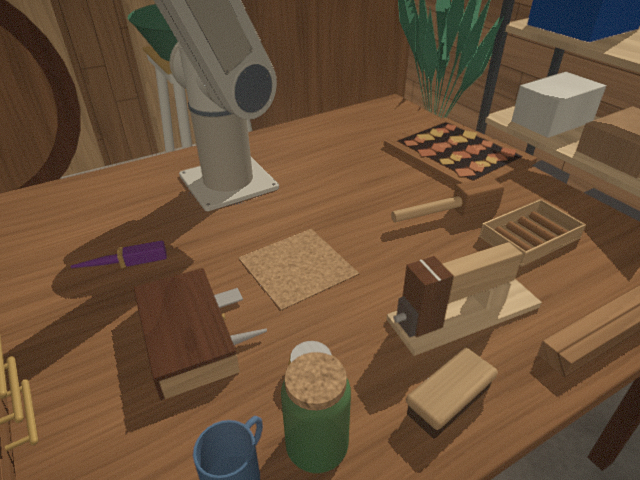

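View pics/d1.png

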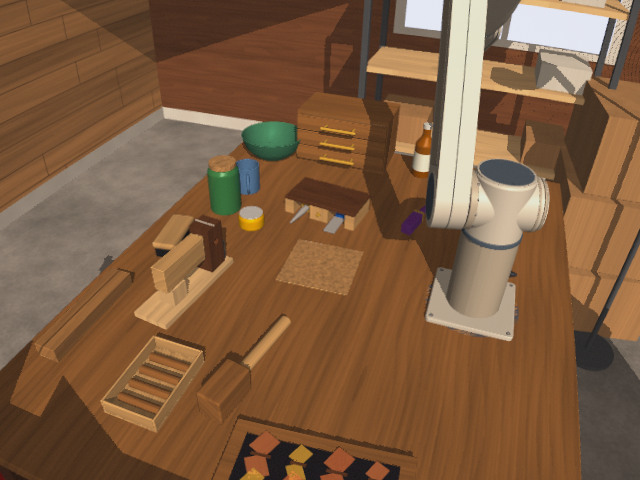

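The scene view shows the rack at (185,330). Two steel things stick out of it: the tapered point at (250,336) and the flat plate at (228,297). The purple look-alike is at (120,255). The mat is at (298,267) and the leg at (425,295). In the side view the pin is at (300,213), the flat blade with blue at (335,223), the tin at (251,217) and the mallet at (245,370). The tapered point fits the drift, and the flat one with blue is the scraper. I'll confirm this in one crop.

Run:
```python
from h import *
d=load('s1');e=load('d1')
a=cv2.resize(d['image'][260:380,130:290],(800,600),interpolation=cv2.INTER_CUBIC)[:, :]
a=cv2.resize(d['image'][270:370,190:290],(400,400),interpolation=cv2.INTER_CUBIC)
b=cv2.resize(d['image'][250:350,385:485],(400,400),interpolation=cv2.INTER_CUBIC)
cv2.imwrite('pics/c1.png',np.hstack([a,b]))
for n,p in dict(rackroofA=(135,285),B=(205,270),C=(237,350),D=(160,390)).items(): print(n,pt(d,*p,60).round(),pt(d,*p).round())
for n,p in dict(m1=(240,264),m2=(313,231),m3=(357,270),m4=(284,306)).items(): print(n,pt(d,*p,3).round())
print('pin',pt(d,267,331,17),pt(d,234,338,17), 'side',pt(e,292,221,17),pt(e,309,208,17))
```

```text
rackroofA [ 363. -341.   60.] [ 293. -337.    1.]
B [ 393. -207.   60.] [ 326. -191.    2.]
C [ 621. -234.   60.] [ 573. -220.    1.]
D [ 632. -371.   60.] [ 605. -370.   27.]
m1 [ 349. -116.    3.]
m2 [328.  88.   3.]
m3 [505.  99.   3.]
m4 [519. -92.   3.]
pin [ 573.43730612 -156.64470213   17.        ] [ 556.52439464 -217.48994634   17.        ] side [ 570.48224987 -166.17623101   17.        ] [ 546.86676363 -256.5921577    17.        ]
```

View pics/c1.png

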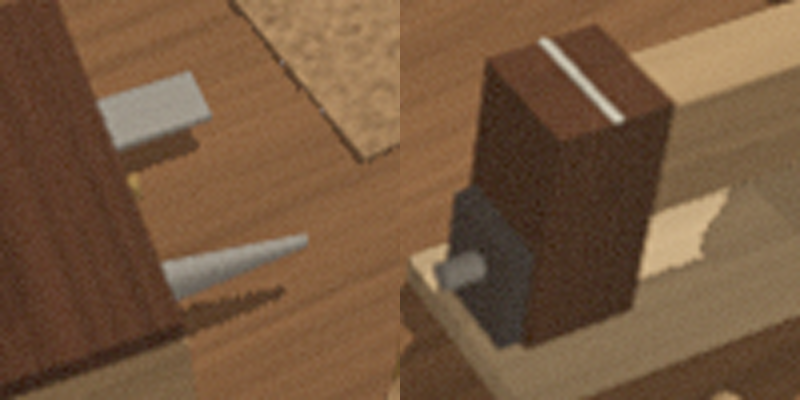

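The crop confirms it. The round tapered pin, at scene pixels (230-267, 331-340), is the drift. The flat plate at (228,297) is the scraper. The rail leaves the leg away from the face with the clamp plate, and the white line runs from (421,260) to (440,280). Next I'll work out the leg and the approach.

```bash
cat >> h.py <<'E'
def plan(P,yaw,o=None):
    """total shift in current tool axes (full-scale units) and turn about tool z to TCP P, tool-x yaw (deg), pointing down"""
    o=o or get_obs();Rt=R.from_rotvec(o['orientation'])
    c,s=np.cos(np.radians(yaw)),np.sin(np.radians(yaw))
    G=R.from_matrix(np.array([[c,s,0],[s,-c,0],[0,0,-1]]))
    sh=Rt.inv().apply(np.array(P)-o['ee_pos'])/100
    print('ee',o['ee_pos'].round(1),'shift',sh.round(3),'turn/45',(np.degrees((Rt.inv()*G).as_rotvec())/45).round(3),'q',o['qpos'].round(2),'F',o['ft_force'].round(1),'w',round(o['width'],1))
E
python3 - <<'E'
from h import *
d=load('s1');e=load('d1')
for p in [(420.75,260),(440.5,280),(406.7,265.5),(435,256),(453,275.5),(426,284.5)]: print(pt(d,*p,150).round(),pt(d,*p).round())
print('base',[pt(d,*p,15).round() for p in [(388,318),(412,350),(541,302)]])
plan((565,-190,220),77)
E
```

```text
[677. 116. 150.] [679. 114. 152.]
[737. 111. 150.] [737. 111. 150.]
[676.  85. 150.] [675.  86. 149.]
[682. 146. 150.] [558. 280.   4.]
[739. 137. 150.] [740. 137. 151.]
[733.  82. 150.] [733.  81. 151.]
base [array([666.,  63.,  15.]), array([752.,  53.,  15.]), array([789., 354.,  15.])]
ee [ 164.7 -602.4  222. ] shift [ 4.949 -2.922  0.024] turn/45 [-2.000e-03 -1.000e-03 -1.371e+00] q [-1.32  0.42  1.63 -0.    1.09 -0.02] F [0.2 0.2 0.1] w 88.2
```

Emit:
{"method": "jog_arm", "body": {"commands": [[1,[0.4,-0.24,0],[0,0,0]],[1,[0.4,-0.24,0],[0,0,0]],[1,[0.4,-0.24,0],[0,0,0]],[1,[0.4,-0.24,0],[0,0,0]],[1,[0.4,-0.24,0],[0,0,0]],[1,[0.4,-0.24,0],[0,0,0]],[1,[0.4,-0.24,0],[0,0,0]],[1,[0.4,-0.24,0],[0,0,0]],[1,[0.4,-0.24,0],[0,0,0]],[1,[0.4,-0.24,0],[0,0,0]]]}}

```text
t: 1.1
ee_pos: [488.3, -264.2, 222.5]
orientation: [-3.113, -0.418, 0.001]
ft_force: [0.2, -0.3, -0.1]
width: 87.5
grasp_force: 0.0
```

Emit:
{"method": "jog_arm", "body": {"commands": [[1,[0.47,-0.26,0],[0,0,0]],[1,[0.47,-0.26,0],[0,0,0]],[1,[0,0,0],[0,0,-0.19]],[1,[0,0,0],[0,0,-0.19]],[1,[0,0,0],[0,0,-0.19]],[1,[0,0,0],[0,0,-0.19]],[1,[0,0,0],[0,0,-0.19]],[1,[0,0,0],[0,0,-0.19]],[1,[0,0,0],[0,0,-0.19]],[1,[0,0,0],[0,0,0]]]}}

```text
t: 2.1
ee_pos: [558.7, -196.0, 222.3]
orientation: [-2.488, -1.917, 0.001]
ft_force: [-0.4, 0.3, 0.2]
width: 87.7
grasp_force: 0.0
```

Run:
```python
from h import *
d=snap('wrist','w1'); print(get_obs()['t'])
plan((565,-190,220),77)
print(d['mount'],d['k1'])
```

```text
2.15
ee [ 558.8 -196.   222.4] shift [0.074 0.044 0.024] turn/45 [-0.001 -0.    -0.046] q [-0.36  0.38  1.7   0.    1.06 -0.09] F [ 0.1  0.1 -0.5] w 87.9
[[ 7.11508987e-05 -9.53829939e-01 -3.00347204e-01  8.19288635e+01]
 [ 9.99999866e-01  2.21766685e-04 -4.67381792e-04 -9.72482303e-01]
 [ 5.12409750e-04 -3.00347131e-01  9.53829827e-01 -1.63178672e+02]
 [ 0.00000000e+00  0.00000000e+00  0.00000000e+00  1.00000000e+00]] -0.0603307912724329
```

View pics/w1.png

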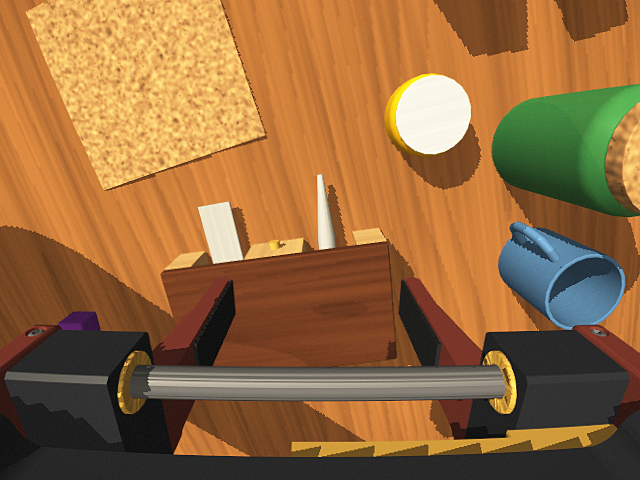

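The wrist view shows the pin tip at (320,176) and the pin at the rack mouth at (327,246). The rack roof edge runs from (163,271) to (387,242). The tin is at (430,115), the jar at (560,160) and the mat corners are at (105,189) and (265,135).

Run:
```python
from h import *
d=load('w1')
a,b=pt(d,320,176,17),pt(d,327,246,17); u=(a-b)/np.linalg.norm(a-b)
print('tip',a.round(1),'base',b.round(1),'len',np.linalg.norm(a-b),'yaw',np.degrees(np.arctan2(u[1],u[0])))
l,r=pt(d,163,271,60),pt(d,387,242,60);m=r-l;print('rack mouth',l.round(),r.round(),'out yaw',np.degrees(np.arctan2(m[1],m[0]))+90)
print('wax',pt(d,430,115,45).round(),'jar near',pt(d,505,200,0).round(),'mat',[pt(d,*p,3).round() for p in[(105,189),(265,135)]])
g=a-35*u; y=np.degrees(np.arctan2(u[1],u[0])); plan((g[0],g[1],4),y)
```

```text
tip [ 570.5 -160.7   17. ] base [ 558.2 -239.5   17. ] len 79.80549875531135 yaw 81.13524927317702
rack mouth [ 388. -208.   60.] [ 620. -236.   60.] out yaw 83.08996830357687
wax [ 687. -128.   45.] jar near [ 772. -243.    0.] mat [array([ 327., -112.,    3.]), array([ 524., -104.,    3.])]
ee [ 558.8 -196.   222.4] shift [0.024 0.06  2.184] turn/45 [-0.001 -0.    -0.137] q [-0.36  0.38  1.7   0.    1.06 -0.09] F [ 0.1  0.1 -0.5] w 87.9
```

Emit:
{"method": "jog_arm", "body": {"commands": [[1,[0.02,0.06,0.3],[0,0,0]],[1,[0,0,0.5],[0,0,-0.137]],[1,[0,0,0.5],[0,0,0]],[1,[0,0,0.4],[0,0,0]],[1,[0,0,0.3],[0,0,0]],[1,[0,0,0.18],[0,0,0]],[1,[0,0,0],[0,0,0]],[-1,[0,0,0],[0,0,0]],[-1,[0,0,0],[0,0,0]],[-1,[0,0,0],[0,0,0]]]}}

```text
t: 3.15
ee_pos: [565.7, -195.9, 5.4]
orientation: [2.384, 2.045, 0.001]
ft_force: [-0.5, -0.2, 0.4]
width: 67.2
grasp_force: 0.0
```

Emit:
{"method": "jog_arm", "body": {"commands": [[-1,[0,0,0],[0,0,0]],[-1,[0,0,0],[0,0,0]],[-1,[0,0,0],[0,0,0]],[-1,[0,0,0],[0,0,0]]]}}

```text
t: 3.55
ee_pos: [565.4, -195.7, 4.8]
orientation: [2.384, 2.046, 0.0]
ft_force: [0.5, -0.3, -0.4]
width: 35.3
grasp_force: 0.0
```

Emit:
{"method": "jog_arm", "body": {"commands": [[-1,[0,0,0],[0,0,0]],[-1,[0,0,0],[0,0,0]],[-1,[0,0,0],[0,0,0]],[-1,[0,0,0],[0,0,0]],[-1,[0,0,0],[0,0,0]]]}}

```text
t: 4.05
ee_pos: [565.4, -195.8, 4.6]
orientation: [2.383, 2.047, -0.0]
ft_force: [0.1, -0.2, 0.0]
width: 13.7
grasp_force: 29.8
```

Emit:
{"method": "jog_arm", "body": {"commands": [[-1,[0.1,0,0],[0,0,0]],[-1,[0.2,-0.01,0],[0,0,0]],[-1,[0.2,-0.01,0],[0,0,0]],[-1,[0.2,-0.01,0],[0,0,0]],[-1,[0.2,-0.01,0],[0,0,0]],[-1,[0.2,-0.01,0],[0,0,0]],[-1,[0.2,-0.01,0],[0,0,0]],[-1,[0.2,0,0],[0,0,0]],[-1,[0.2,0,0],[0,0,0]],[-1,[0,0,0],[0,0,0]]]}}

```text
t: 5.05
ee_pos: [585.2, -24.2, 4.7]
orientation: [-2.381, -2.049, -0.001]
ft_force: [-0.4, 1.4, 0.9]
width: 14.2
grasp_force: 29.9
```

Run:
```python
from h import *
d=snap('scene','s2');plan((421,107,60),81)
```

```text
ee [585.1 -25.2   4.6] shift [ 1.063 -1.82  -0.553] turn/45 [-0.    -0.     0.009] q [-0.06  0.68  1.81  0.    0.64  0.09] F [0.3 1.  0.2] w 13.3
```

View pics/s2.png

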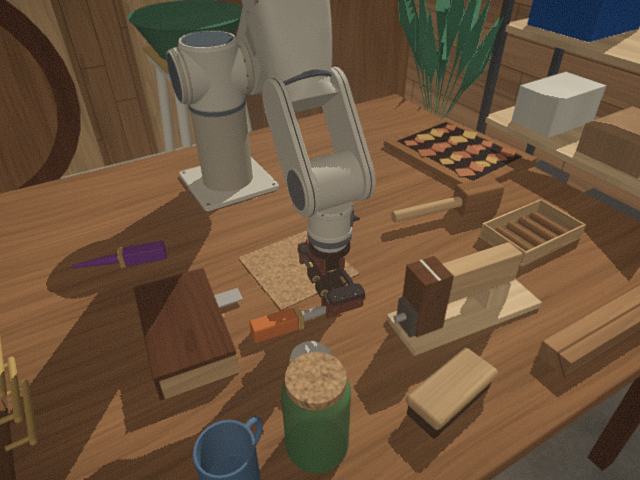

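The drift is out of the rack, with the orange handle at (275,323) and the gripper holding the pin at (312,313). I'll lift it, carry it over the mat and lower it.

Emit:
{"method": "jog_arm", "body": {"commands": [[-1,[0,0,-0.2],[0,0,0]],[-1,[0,0,-0.3],[0,0,0]],[-1,[0.15,-0.22,0],[0,0,0]],[-1,[0.18,-0.28,0],[0,0,0]],[-1,[0.18,-0.28,0],[0,0,0]],[-1,[0.18,-0.28,0],[0,0,0]],[-1,[0.18,-0.28,0],[0,0,0]],[-1,[0.12,-0.18,0],[0,0,0]],[-1,[0.08,-0.12,0],[0,0,0]],[-1,[0,0,0],[0,0,0]]]}}

```text
t: 6.1
ee_pos: [438.0, 104.1, 54.7]
orientation: [-2.382, -2.047, 0.001]
ft_force: [-0.1, -0.1, 0.2]
width: 13.4
grasp_force: 29.8
```

Emit:
{"method": "jog_arm", "body": {"commands": [[-1,[0,0,0.1],[0,0,0]],[-1,[0,0,0.1],[0,0,0]],[-1,[0,0,0.08],[0,0,0]],[-1,[0,0,0.06],[0,0,0]],[-1,[0,0,0.06],[0,0,0]],[-1,[0,0,0.04],[0,0,0]],[-1,[0,0,0.03],[0,0,0]],[-1,[0,0,0],[0,0,0]]]}}

```text
t: 6.9
ee_pos: [439.1, 103.7, 7.5]
orientation: [-2.383, -2.047, 0.0]
ft_force: [0.4, -0.4, -0.6]
width: 13.6
grasp_force: 29.8
```

Run:
```python
from h import *
d=snap('scene','s3');plan((439,106,7.6),81)
cv2.imwrite('pics/s3c.png',cv2.resize(d['image'][190:340,210:410],(800,600),interpolation=cv2.INTER_CUBIC))
```

```text
ee [439.1 103.7   7.6] shift [ 0.023 -0.004  0.   ] turn/45 [-0.     0.     0.007] q [ 0.21  0.57  2.11 -0.    0.46  0.36] F [ 0.7 -0.1 -0.6] w 13.0
```

View pics/s3c.png

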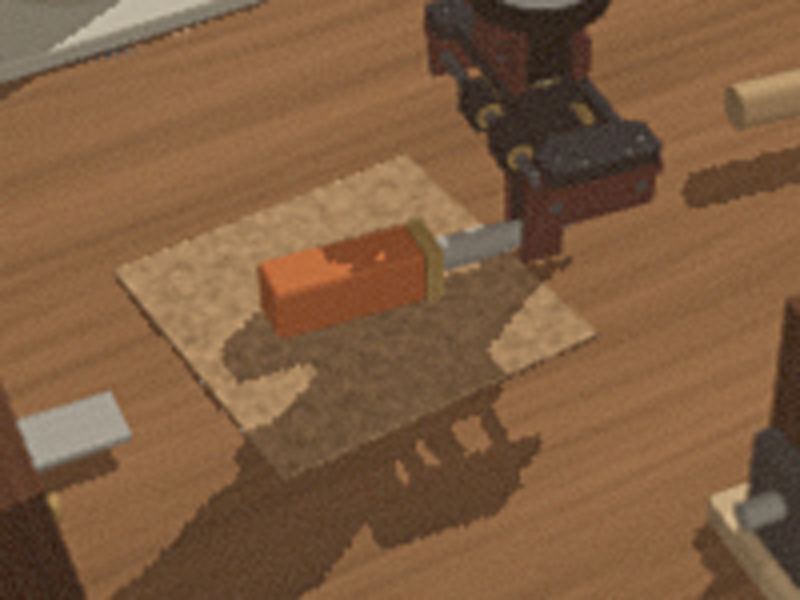

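The handle lies flat on the mat, crop (350,280). I'll open, rise and move back over the handle to look with the wrist camera.

Emit:
{"method": "jog_arm", "body": {"commands": [[1,[0,0,0],[0,0,0]],[1,[0,0,0],[0,0,0]],[1,[0,0,0],[0,0,0]],[1,[0,0,0],[0,0,0]],[1,[0,0,0],[0,0,0]],[1,[0,0,-0.2],[0,0,0]],[1,[0,0,-0.4],[0,0,0]],[1,[0,0,-0.4],[0,0,0]],[1,[0,0,-0.4],[0,0,0]],[1,[0,0,0],[0,0,0]]]}}

```text
t: 7.95
ee_pos: [442.3, 104.4, 152.2]
orientation: [2.38, 2.044, 0.012]
ft_force: [0.3, -0.2, 0.4]
width: 86.9
grasp_force: 0.0
```

Emit:
{"method": "jog_arm", "body": {"commands": [[1,[-0.3,0,0],[0,0,0]],[1,[-0.4,0,0],[0,0,0]],[1,[-0.4,0,0],[0,0,0]],[1,[-0.4,0,0],[0,0,0]],[1,[0,0,0],[0,0,0]],[1,[0,0,0],[0,0,0]]]}}

```text
t: 8.55
ee_pos: [416.0, -45.0, 147.1]
orientation: [-2.386, -2.043, 0.001]
ft_force: [-0.6, 1.2, 0.2]
width: 87.8
grasp_force: 0.0
```

Run:
```python
from h import *
d=snap('wrist','w2');plan((421,-8,10),81)
```

```text
ee [416.2 -44.3 147.2] shift [ 0.366 -0.007  1.372] turn/45 [-0.001 -0.     0.005] q [-0.13  0.24  2.13  0.    0.77  0.02] F [ 0.7  0.3 -0.8] w 87.5
```

View pics/w2.png

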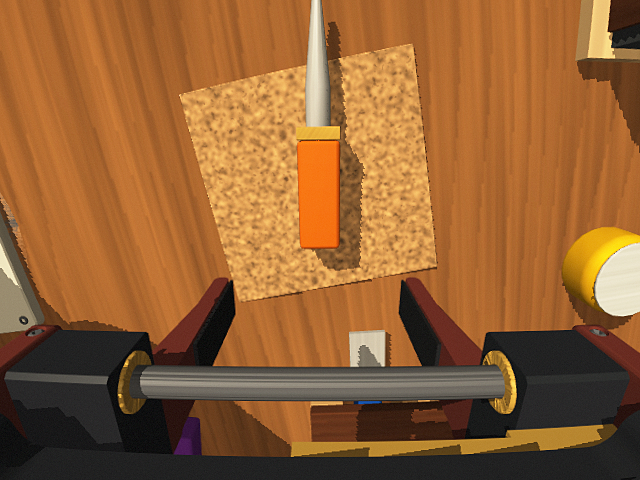

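The wrist view shows the drift alone on the mat. The brass front edge is at (318,127), the handle's rear end at (319,248), and the pin points up the picture.

Run:
```python
from h import *
d=load('w2')
a,b=pt(d,318.5,127,37),pt(d,319.5,248,37);u=(a-b)/np.linalg.norm(a-b);y=np.degrees(np.arctan2(u[1],u[0]))
c=(a+b)/2;print(a.round(1),b.round(1),np.linalg.norm(a-b),y);plan((c[0],c[1],7),y)
print([pt(d,*p,3).round() for p in[(181,95),(413,45),(437,266),(239,301)]])
```

```text
[429.4  40.3  37. ] [415.2 -56.8  37. ] 98.12858084367652 81.7328739176782
ee [416.2 -44.3 147.2] shift [0.365 0.007 1.402] turn/45 [-0.001 -0.    -0.011] q [-0.13  0.24  2.13  0.    0.77  0.02] F [ 0.7  0.3 -0.8] w 87.5
[array([318.,  86.,   3.]), array([516.,  94.,   3.]), array([ 525., -105.,    3.]), array([ 325., -112.,    3.])]
```

Emit:
{"method": "jog_arm", "body": {"commands": [[1,[0.2,0.005,0.2],[0,0,-0.01]],[1,[0.165,0,0.3],[0,0,0]],[1,[0,0,0.3],[0,0,0]],[1,[0,0,0.3],[0,0,0]],[1,[0,0,0.2],[0,0,0]],[1,[0,0,0.1],[0,0,0]],[1,[0,0,0],[0,0,0]],[-1,[0,0,0],[0,0,0]],[-1,[0,0,0],[0,0,0]],[-1,[0,0,0],[0,0,0]]]}}

```text
t: 9.6
ee_pos: [423.1, -8.5, 8.6]
orientation: [2.374, 2.055, 0.002]
ft_force: [-0.2, 0.8, 0.1]
width: 67.1
grasp_force: 0.0
```

Emit:
{"method": "jog_arm", "body": {"commands": [[-1,[0,0,0],[0,0,0]],[-1,[0,0,0],[0,0,0]],[-1,[0,0,0],[0,0,0]],[-1,[0,0,0],[0,0,0]],[-1,[0,0,0],[0,0,0]],[-1,[0,0,0],[0,0,0]]]}}

```text
t: 10.2
ee_pos: [422.5, -8.5, 7.8]
orientation: [2.375, 2.056, 0.0]
ft_force: [1.2, -0.8, 2.8]
width: 33.5
grasp_force: 30.0
```

Emit:
{"method": "jog_arm", "body": {"commands": [[-1,[0,0,-0.2],[0,0,0]],[-1,[0,0,-0.3],[0,0,0]],[-1,[0,0,-0.3],[0,0,0]],[-1,[0,0,-0.2],[0,0,0]],[-1,[0,0,-0.1],[0,0,0.19]],[-1,[0,0,0],[0,0,0.19]],[-1,[0,0,0],[0,0,0.19]],[-1,[0,0,0],[0,0,0.19]],[-1,[0,0,0],[0,0,0.19]],[-1,[0,0,0],[0,0,0.19]]]}}

```text
t: 11.2
ee_pos: [421.7, -8.4, 117.3]
orientation: [-3.033, -0.816, 0.002]
ft_force: [-0.4, -0.2, -3.0]
width: 33.8
grasp_force: 30.0
```

Emit:
{"method": "jog_arm", "body": {"commands": [[-1,[0,0,0],[0,0,0.19]],[-1,[0,0,0],[0,0,0.19]],[-1,[0,0,0],[0,0,0.19]],[-1,[0,0,0],[0,0,0.19]],[-1,[0,0,0],[0,0,0.03]],[-1,[0,0,0],[0,0,0]]]}}

```text
t: 11.8
ee_pos: [422.0, -8.4, 117.4]
orientation: [-3.139, 0.135, 0.001]
ft_force: [0.4, 0.2, -2.1]
width: 34.0
grasp_force: 30.0
```

Run:
```python
from h import *
d=snap('wrist','w3');plan((450,100,127),-5)
```

```text
ee [422.1  -8.4 117.5] shift [ 0.185 -1.104 -0.095] turn/45 [-0.     0.001  0.002] q [-0.05  0.31  2.14  0.    0.7   1.61] F [-0.   0.7 -1.6] w 33.7
```

Emit:
{"method": "jog_arm", "body": {"commands": [[-1,[0.04,-0.2,0],[0,0,0]],[-1,[0.05,-0.3,0],[0,0,0]],[-1,[0.05,-0.3,0],[0,0,0]],[-1,[0.05,-0.3,0],[0,0,0]],[-1,[0,0,0],[0,0,0]],[-1,[0,0,0],[0,0,0]]]}}

```text
t: 12.45
ee_pos: [450.7, 99.7, 117.5]
orientation: [3.138, -0.134, -0.001]
ft_force: [-0.0, 0.2, -2.5]
width: 34.2
grasp_force: 30.0
```

Run:
```python
from h import *
d=snap('wrist','w4');plan((450,100,127),-5)
```

```text
ee [450.4  99.1 117.4] shift [-0.005 -0.008 -0.096] turn/45 [0.001 0.001 0.   ] q [ 0.19  0.36  2.06 -0.    0.73  1.85] F [-0.4 -0.  -1.7] w 33.6
```

View pics/w4.png

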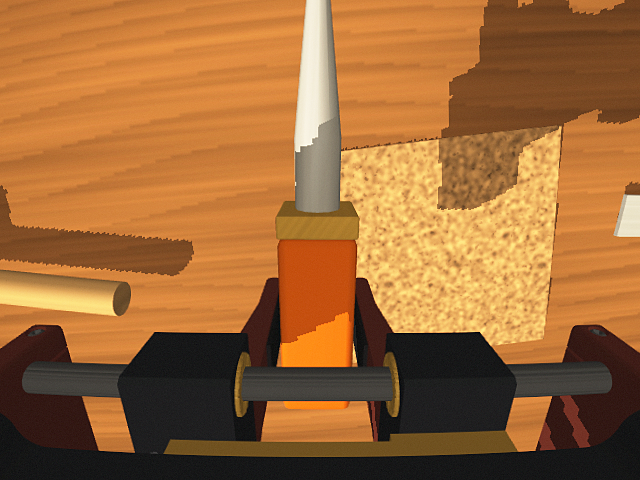

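The leg is out of the wrist view, because the camera tilts backwards. The drift sits straight in the grip, with pin and handle centred on column 318. I'll go up and beside the leg to measure its white line from above.

Emit:
{"method": "jog_arm", "body": {"commands": [[-1,[0,0,-0.2],[0,0,0]],[-1,[0,0,-0.4],[0,0,0]],[-1,[0,0,-0.4],[0,0,0]],[-1,[0,0,-0.4],[0,0,0]],[-1,[0,0,-0.3],[0,0,0]],[-1,[0.4,0.2,0],[0,0,0]],[-1,[0.4,0.2,0],[0,0,0]],[-1,[0.4,0.2,0],[0,0,0]],[-1,[0.4,0,0],[0,0,0]],[-1,[0,0,0],[0,0,0]]]}}

```text
t: 13.5
ee_pos: [608.3, 22.7, 286.8]
orientation: [3.138, -0.144, 0.002]
ft_force: [0.6, -0.3, -2.5]
width: 33.8
grasp_force: 30.0
```

Emit:
{"method": "jog_arm", "body": {"commands": [[-1,[0,0,0],[0,0,0]],[-1,[0,0,0],[0,0,0]]]}}

```text
t: 13.7
ee_pos: [603.5, 24.9, 287.1]
orientation: [3.138, -0.14, -0.003]
ft_force: [0.3, 0.8, -2.8]
width: 33.9
grasp_force: 30.0
```

Run:
```python
from h import *
d=snap('wrist','w5');plan((470,120,118),-5)
```

```text
ee [603.6  25.2 287.4] shift [-1.413 -0.826  1.696] turn/45 [ 0.     0.002 -0.002] q [0.02 0.33 1.62 0.   1.2  1.68] F [-0.6  0.4 -2. ] w 33.8
```

View pics/w5.png

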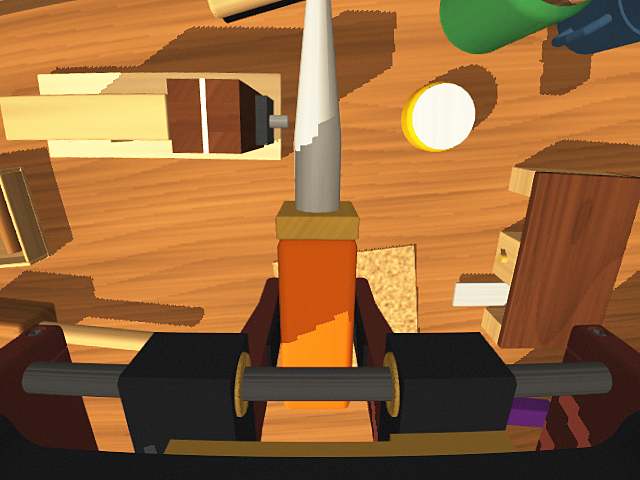

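The leg top spans about (168-240, 79-153), and the white line runs from (202,79) to (206,153). I'll fit the line and the pin's centreline by code.

Run:
```python
from h import *
d=load('w5');im=d['image'].astype(int)
P=[]
for v in range(82,151):
    r=im[v,190:222].min(1);w=np.clip(r-120,0,None)
    if w.sum()>0:P.append(((w*np.arange(190,222)).sum()/w.sum(),v))
P=np.array(P);W=np.array([pt(d,*p,150) for p in P])
s=np.polyfit(W[:,0],W[:,1],1);print('line yaw',np.degrees(np.arctan(s[0])),'y@677',np.polyval(s,677), 'std',np.std(W[:,1]-np.polyval(s,W[:,0])))
for v in(150,151,152,153,154,155):print(v,im[v,[180,205,230]].tolist(),end=' ')
print('\nfront',pt(d,206,153,150),'rear',pt(d,201.5,79,150))
# pin centreline in the tool frame: edges against darker background
g=cv2.cvtColor(d['image'],cv2.COLOR_BGR2HSV)
Rt=R.from_rotvec(d['obs']['orientation']);o=d['obs']['ee_pos']
for v in(20,60,100,180,225,260,300):
    row=im[v,270:370];m=(row.max(1)-row.min(1)<35)&(row.max(1)>60) if v<205 else g[v,270:370,1]>(0)
    if v>=240:m=(g[v,270:370,1]>200)&(g[v,270:370,0]<14)
    i=np.flatnonzero(m)+270; c=(i[0]+i[-1])/2
    p=pt(d,c,v,o[2]+13); print(v,i[0],i[-1],Rt.inv().apply(p-o).round(1))
q=pt(d,318,30);print(Rt.inv().apply(q-o),Rt.inv().apply(pt(d,318,190)-o),Rt.inv().apply(pt(d,318,215)-o),Rt.inv().apply(pt(d,318,280)-o))
```

```text
line yaw -6.590566127649558 y@677 113.76909173978825 std 0.10205340503062067
150 [[39, 71, 130], [248, 255, 255], [42, 74, 140]] 151 [[29, 62, 127], [250, 255, 255], [36, 69, 136]] 152 [[19, 47, 115], [251, 255, 255], [29, 58, 126]] 153 [[152, 247, 255], [241, 254, 255], [76, 134, 206]] 154 [[178, 253, 255], [157, 242, 254], [151, 242, 255]] 155 [[176, 247, 255], [171, 244, 254], [174, 249, 255]] 
front [676.79838523 113.61492401 150.        ] rear [736.09589811 107.03622155 150.        ]
20 305 331 [124.8   1.4 -13.3]
60 302 334 [110.2   1.4 -13.2]
100 299 337 [ 94.9   1.4 -13.2]
180 295 339 [ 61.8   1.  -13.1]
225 270 369 [ 41.3   2.2 -13.1]
260 278 356 [ 24.2   1.1 -13.1]
300 279 354 [  3.1   0.8 -13. ]
[119.73950233   1.39432235 -18.91907901] [ 59.03751692   1.44667366 -23.22289197] [ 49.57555219   1.44259325 -27.99513469] [ 21.91140902   1.46964047 -30.72452691]
```

Emit:
{"method": "jog_arm", "body": {"commands": [[-1,[-0.3,0,0],[0,0,0.03]],[-1,[-0.4,-0.3,0],[0,0,0]],[-1,[-0.4,-0.4,0],[0,0,0]],[-1,[0,-0.3,0],[0,0,0]],[-1,[0,0,0.3],[0,0,0]],[-1,[0,0,0.4],[0,0,0]],[-1,[0,0,0.4],[0,0,0]],[-1,[0,0,0.4],[0,0,0]],[-1,[0,0,0.3],[0,0,0]],[-1,[0,0,0],[0,0,0]]]}}

```text
t: 14.75
ee_pos: [507.3, 130.7, 104.7]
orientation: [3.135, -0.175, -0.011]
ft_force: [-0.2, 0.1, -2.1]
width: 33.8
grasp_force: 30.0
```

Emit:
{"method": "jog_arm", "body": {"commands": [[-1,[0,0,0],[0,0,0]],[-1,[0,0,0],[0,0,0]]]}}

```text
t: 14.95
ee_pos: [512.2, 131.7, 109.7]
orientation: [-3.136, 0.176, -0.005]
ft_force: [-0.1, -0.1, -2.4]
width: 34.0
grasp_force: 30.0
```

```bash
cat >> h.py <<'E'
def legc(o):
    a=np.radians(-6.6);c,s=np.cos(a),np.sin(a)
    d=o['ee_pos']-np.array([676.8,113.6,100]);x,y=c*d[0]+s*d[1],-s*d[0]+c*d[1]
    print('tip in leg x %.1f y %.1f z %.1f'%(x+150,y-1.4,d[2]+12.8))
E
python3 - <<'E'
from h import *
plan((503.7,139.7,87.2),-6.4);legc(get_obs())
d=snap('wrist','w6');im=d['image'].astype(int);Rt=R.from_rotvec(d['obs']['orientation']);o=d['obs']['ee_pos']
for u,v in[(318,5),(318,60),(318,190),(318,280)]:print(Rt.inv().apply(pt(d,u,v)-o).round(1))
# shoulder edge: first brass row
hsv=cv2.cvtColor(d['image'],cv2.COLOR_BGR2HSV);print([(v,hsv[v,318].tolist()) for v in range(194,212,2)], Rt.inv().apply(pt(d,318,201,o[2]+13+17)-o))
E
```

```text
ee [512.2 131.7 109.7] shift [-0.094 -0.07   0.225] turn/45 [-0.001 -0.004 -0.001] q [0.23 0.45 1.92 0.   0.77 1.91] F [-0.1 -0.1 -2.4] w 34.0
tip in leg x -15.6 y -2.4 z 22.5
[128.6   1.4 -18.3]
[108.9   1.4 -19.9]
[ 59.1   1.5 -23.2]
[ 22.    1.5 -30.8]
[(194, [23, 47, 159]), (196, [22, 52, 158]), (198, [21, 49, 157]), (200, [19, 48, 158]), (202, [19, 49, 157]), (204, [23, 49, 155]), (206, [18, 51, 154]), (208, [19, 49, 156]), (210, [21, 48, 153])] [ 55.74900766   1.45468789 -29.82831428]
```

Emit:
{"method": "jog_arm", "body": {"commands": [[-1,[-0.1,-0.07,0.1],[0,0,0]],[-1,[0,0,0.12],[0,-0.004,0]],[-1,[0,0,0],[0,0,0]],[-1,[0,0,0],[0,0,0]]]}}

```text
t: 15.4
ee_pos: [501.5, 139.4, 85.2]
orientation: [3.136, -0.176, -0.007]
ft_force: [0.6, 0.4, -3.3]
width: 33.7
grasp_force: 30.0
```

Run:
```python
from h import *
plan((503.7,139.7,87.2),-6.4);legc(get_obs())
```

```text
ee [501.5 139.4  85.2] shift [ 0.021 -0.005 -0.02 ] turn/45 [ 0.001  0.005 -0.001] q [0.25 0.48 1.94 0.   0.72 1.93] F [ 0.6  0.4 -3.3] w 33.7
tip in leg x -27.1 y 4.1 z -2.0
```

Emit:
{"method": "jog_arm", "body": {"commands": [[-1,[0.1,-0.005,-0.02],[0,0.004,0]],[-1,[0.1,0,0],[0,0,0]],[-1,[0.07,0,0],[0,0,0]],[-1,[0.06,0,0],[0,0,0]],[-1,[0.06,0,0],[0,0,0]],[-1,[0,0,0],[0,0,0]],[-1,[0,0,0],[0,0,0]]]}}

```text
t: 16.1
ee_pos: [540.5, 135.4, 87.5]
orientation: [3.136, -0.177, -0.001]
ft_force: [-1.5, 0.6, -2.0]
width: 33.8
grasp_force: 30.0
```

Run:
```python
from h import *
o=get_obs();plan((503.7,139.7,87.2),-6.4);legc(o);print(o['moment'])
d=snap('side','d4');e=snap('scene','s4')
im=np.hstack([cv2.resize(d['image'][200:300,130:240],(440,400),interpolation=cv2.INTER_CUBIC),cv2.resize(e['image'][240:340,370:460],(360,400),interpolation=cv2.INTER_CUBIC)]);cv2.imwrite('pics/c4.png',im)
```

```text
ee [540.5 135.4  87.5] shift [-0.371 -0.001  0.003] turn/45 [ 0.     0.001 -0.001] q [0.22 0.52 1.86 0.   0.76 1.91] F [-1.5  0.6 -2. ] w 33.8
tip in leg x 12.1 y 4.6 z 0.3
[-0.03336845  0.13332812  0.02192298]
```

The reaction force is low with the tip 12 mm past the face, so it is in the hole. I'll keep pushing and ease y towards the hole axis.

Emit:
{"method": "jog_arm", "body": {"commands": [[-1,[0.05,0,0],[0,0,0]],[-1,[0.05,0,0],[0,0,0]],[-1,[0.05,0.003,0],[0,0,0]],[-1,[0.05,0.005,0],[0,0,0]],[-1,[0.05,0.005,0],[0,0,0]],[-1,[0.05,0.005,0],[0,0,0]],[-1,[0,0,0],[0,0,0]]]}}

```text
t: 16.9
ee_pos: [571.2, 130.2, 87.7]
orientation: [-3.136, 0.177, -0.001]
ft_force: [0.3, 0.2, -2.3]
width: 33.9
grasp_force: 30.0
```

Run:
```python
from h import *
o=get_obs();plan((503.7,139.7,87.2),-6.4);legc(o);print(o['moment'],o['grasp_force'])
```

```text
ee [571.2 130.2  87.7] shift [-0.682 -0.018  0.005] turn/45 [-0.    -0.001 -0.002] q [ 0.2   0.55  1.8  -0.    0.79  1.89] F [ 0.3  0.2 -2.3] w 33.9
tip in leg x 43.2 y 2.9 z 0.5
[0.03518242 0.13538563 0.03398015] 29.974549412727356
```

Emit:
{"method": "jog_arm", "body": {"commands": [[-1,[0.05,0.005,0],[0,0,0]],[-1,[0.05,0.005,0],[0,0,0]],[-1,[0.05,0.005,0],[0,0,0]],[-1,[0.05,0.005,0],[0,0,0]],[-1,[0.04,0.003,0],[0,0,0]],[-1,[0,0,0],[0,0,0]]]}}

```text
t: 17.5
ee_pos: [593.7, 125.3, 87.4]
orientation: [3.136, -0.176, -0.002]
ft_force: [-3.0, -0.5, -3.4]
width: 33.9
grasp_force: 30.0
```

Run:
```python
from h import *
o=get_obs();plan((503.7,139.7,87.2),-6.4);legc(o);print(o['moment'],o['grasp_force'])
```

```text
ee [593.7 125.3  87.4] shift [-0.911 -0.042  0.003] turn/45 [ 0.     0.001 -0.001] q [0.19 0.57 1.75 0.   0.82 1.87] F [-3.  -0.5 -3.4] w 33.9
tip in leg x 66.1 y 0.7 z 0.2
[0.16418913 0.48400258 0.1340453 ] 29.97438132762909
```

Emit:
{"method": "jog_arm", "body": {"commands": [[-1,[0.04,0.002,0],[0,0,0]],[-1,[0.04,0,0],[0,0,0]],[-1,[0.04,0,0],[0,0,0]],[-1,[0.04,0,0],[0,0,0]],[-1,[0.04,0,0],[0,0,0]],[-1,[0.03,0,0],[0,0,0]],[-1,[0,0,0],[0,0,0]]]}}

```text
t: 18.2
ee_pos: [616.1, 122.1, 87.4]
orientation: [3.136, -0.177, -0.003]
ft_force: [-4.2, -1.5, -0.6]
width: 34.0
grasp_force: 30.0
```

Run:
```python
from h import *
o=get_obs();plan((503.7,139.7,87.2),-6.4);legc(o);print(o['moment'],o['grasp_force'])
```

```text
ee [616.1 122.1  87.4] shift [-1.136 -0.048  0.004] turn/45 [ 0.001  0.002 -0.001] q [ 0.18  0.6   1.7  -0.    0.85  1.86] F [-4.2 -1.5 -0.6] w 34.0
tip in leg x 88.7 y 0.1 z 0.2
[-0.1434145   0.68094929 -0.06182733] 29.97621774673462
```

Emit:
{"method": "jog_arm", "body": {"commands": [[-1,[0.04,0,0],[0,0,0]],[-1,[0.04,0,0],[0,0,0]],[-1,[0.03,0,0],[0,0,0]],[-1,[0.02,0,0],[0,0,0]],[-1,[0,0,0],[0,0,0]]]}}

```text
t: 18.7
ee_pos: [627.9, 120.7, 87.4]
orientation: [3.136, -0.177, -0.006]
ft_force: [-9.0, -0.7, 1.8]
width: 33.7
grasp_force: 30.0
```

Run:
```python
from h import *
o=get_obs();plan((503.7,139.7,87.2),-6.4);legc(o);print(o['moment'],o['grasp_force'])
d=snap('wrist','w7');d=snap('side','d5');e=snap('scene','s5')
im=np.hstack([cv2.resize(d['image'][200:300,130:240],(440,400),interpolation=cv2.INTER_CUBIC),cv2.resize(e['image'][240:340,370:460],(360,400),interpolation=cv2.INTER_CUBIC)]);cv2.imwrite('pics/c5.png',im)
```

```text
ee [627.9 120.7  87.4] shift [-1.255 -0.049  0.007] turn/45 [ 0.002  0.005 -0.002] q [ 0.17  0.61  1.67 -0.    0.86  1.86] F [-9.  -0.7  1.8] w 33.7
tip in leg x 100.6 y 0.0 z 0.2
[-0.18646035  1.2025741  -0.11535251] 29.999641478061676
```

Emit:
{"method": "jog_arm", "body": {"commands": [[-1,[0.02,0,0],[0,0,0]],[-1,[0.01,0,0],[0,0,0]],[-1,[0,0,0],[0,0,0]],[-1,[0,0,0],[0,0,0]]]}}

```text
t: 19.25
ee_pos: [628.3, 120.6, 87.2]
orientation: [3.135, -0.177, -0.014]
ft_force: [-16.7, -0.0, 8.2]
width: 33.5
grasp_force: 30.0
```

Run:
```python
from h import *
o=get_obs();plan((503.7,139.7,87.2),-6.4);legc(o)
```

```text
ee [628.3 120.6  87.2] shift [-1.26  -0.049  0.011] turn/45 [ 0.002  0.011 -0.002] q [0.17 0.62 1.67 0.   0.87 1.85] F [-16.7  -0.    8.2] w 33.5
tip in leg x 101.0 y -0.0 z -0.0
```

Seated: 3 mm more of command moved it only 0.4 mm, and the force rose to 17 N. I'll relax, release and retreat upwards.

Emit:
{"method": "jog_arm", "body": {"commands": [[-1,[-0.03,0,0],[0,0,0]],[-1,[0,0,0],[0,0,0]],[1,[0,0,0],[0,0,0]],[1,[0,0,0],[0,0,0]],[1,[0,0,0],[0,0,0]],[1,[0,0,0],[0,0,0]],[1,[0,0,0],[0,0,0]],[1,[0,0,-0.2],[0,0,0]],[1,[0,0,-0.4],[0,0,0]],[1,[-0.1,0,-0.4],[0,0,0]]]}}

```text
t: 20.25
ee_pos: [620.1, 122.1, 188.2]
orientation: [3.136, -0.177, -0.001]
ft_force: [1.0, -0.1, 0.0]
width: 87.4
grasp_force: 0.0
```

Emit:
{"method": "jog_arm", "body": {"commands": [[1,[-0.4,0,-0.3],[0,0,0]],[1,[-0.4,0,0],[0,0,0]],[1,[-0.3,0,0],[0,0,0]],[1,[0,0,0],[0,0,0]],[1,[0,0,0],[0,0,0]],[1,[0,0,0],[0,0,0]]]}}

```text
t: 20.85
ee_pos: [511.7, 134.7, 217.9]
orientation: [-3.136, 0.177, -0.002]
ft_force: [0.1, -0.6, 0.1]
width: 87.5
grasp_force: 0.0
```

Run:
```python
from h import *
d=snap('side','d6');e=snap('scene','s6')
im=np.hstack([cv2.resize(d['image'][200:300,130:240],(440,400),interpolation=cv2.INTER_CUBIC),cv2.resize(e['image'][240:340,370:460],(360,400),interpolation=cv2.INTER_CUBIC)]);cv2.imwrite('pics/c6.png',im)
```

```text
(no output)
```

View pics/c6.png

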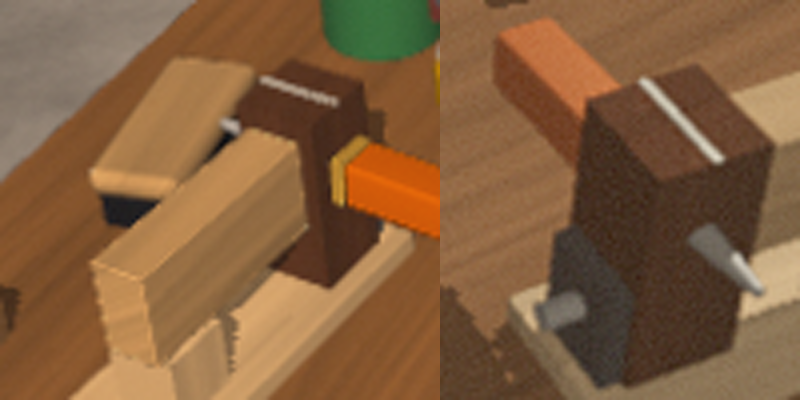

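The brass meets the leg (left crop, 345,165), the pin comes out of the back face (right crop, 725,260), and the rail's shoulder is against the leg (left crop, 300,180). The job is ready to hand in.

```bash
python3 -c "
from workcell import close_job
print(close_job())"
```

```text
the job is handed in; nothing more can be done
None
```

The job is handed in: the drift is through the leg with its brass end against it, the gap looks closed in the last pictures, and the arm is clear. The hand-in call gave no verdict.

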